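Load a reagent pack into the analyser

TASK

One of the reagent packs in the stock bin has a flat upright fin on top: lift it out by the fin and set it down, without dropping it, on the loading lane in front of the bridge. Let go, take the pack again by its rear end and slide it under the bridge until it stands square and flush in the corner, its front end against the housing and its side against the low fence. Leave the other packs in the bin and everything else where it is.

Things in the scene. Friction and masses are not known exactly. Their poses are not given: they have to be found in the camera images.
- pack: The reagent pack to load: a white plastic block 120 long (x) x 50 wide (y) x 50 high with a fin on top, 44 long (x) x 14 thick (y) x 28 high, in the middle; 78 high in all. Same both ways round. Origin: centre of its underside, z up. About 250 g.
- bin: Grey fixed open stock bin, outside 144 (x) x 200 (y) x 50 high, walls and floor 5 thick. Origin: centre of its underside. It holds three packs side by side along its y, 62 mm apart, all with the long side along the bin's x; the order changes. Gaps round the packs are about 7 to 12 mm, too small for fingers.
- twin_cap_pack: Another pack in the bin, same block 120 x 50 x 50 but with two round caps on top, 28 in diameter, 12 high. Origin: centre of its underside. Leave it there.
- one_cap_pack: Another pack in the bin, same block 120 x 50 x 50 but with one round cap in the middle, 38 in diameter, 14 high. Origin: centre of its underside. Leave it there.
- loader: Fixed loading lane; x is the loading direction. Dark polished floor plate 4 thick, x -145 to 125, y -65 to 65 mm. White housing 100 high, 200 wide: its face at x = 125 is the end stop. Low steel fence all along the +y side, inner face at y = 40, 12 thick, top 14 above the plate. The lane is open before the bridge, x -145 to 41. Origin: on the table, under mid-lane.
- bridge (a point): Grey bridge over the lane: this point lies at plate level below the middle of its front edge (loader x = 41, y = 0), axes as the loader's. The bridge is 52 deep along x; posts at y = -52 to -64 and 52 to 64 mm; underside 86, top 92 above the plate. With the pack home its fin is under the bridge and 36 mm of its rear end stand out before it.
- corner (a point): The corner of the loading lane at plate level, where end stop and fence meet; axes as the loader's. With the pack home its origin is at x = -60, y = -25, z = 0 mm from here.
- bottle: Bystander: brown bottle, 68 in diameter, 150 high. Origin: centre of its underside.
- jar: Bystander: white jar, 70 in diameter, 60 high. Origin: centre of its underside.
Not all that is in view belongs to the job. Leave any yellow look-alike of the one_cap_pack alone. What is shaped like the pack but blue is not meant.

How it is judged:
By the outcome, as a careful person would: the job done as asked, in the order asked, and still so for the second after the job is handed in, with the robot touching nothing.
It also fails if it takes over 58 s, if anything falls off the work surface, if the arm or the gripper's body presses on something with over 40 N, if the wrist force passes 120 N, or if a joint passes its speed limit or range.

ROBOT

A 6-joint arm with a two-finger parallel gripper is mounted at the origin on the work surface. World frame = base frame: x ahead of the robot, y to its left, z up, the work surface at z = 0. Lengths are in m, angles in rad, forces in N, time in s.
With the tool pointing down it reaches from about 0.3 to 0.875 m from the base axis. Payload 6.4 kg.
Tool frame: the origin (TCP) lies between the finger pads; the fingertips stand ctrl.tip_extent ahead of it and the grasp point (between the pads) is the TCP (ctrl.tip_extent is the distance from the TCP to the fingertips, in m); z points along the fingers, y is the line along which they close (so a half turn about z gives the same grasp; the last joint's range is limited). The gripper opens to 85 mm and grips with 20 to 120 N. Pads are 22 mm wide; open, the fingers measure 114 mm over their backs; the gripper's body (76 mm by 85 mm) begins 54 mm behind the grasp point. The pads swing forward as they close: fully open they stand 13 mm farther back than shut.
Start: joints at [-1.437, 0.181, 1.607, -0, 1.354, -0.206], TCP at [0.192, -0.542, 0.25] pointing down, gripper open.
Joint ranges: [-2.99, 2.99], [-0.89, 2.07], [0.3, 2.58], [-1.14, 4.28], [0, 2.63], [-3.12, 3.12]. Speed limits (rad/s): [2.57, 2.57, 3.01, 3.14, 3.14, 3.14].

INTERFACE

Orientations are given as a unit quaternion [w, x, y, z].
In Python, from bench import ctrl gives the robot as it stands.
- The arm moves only by the tool send_rows, never from a script. Its arguments are lists of equal length, an entry for each row: "dr": the turn, a rotation vector about the tool's x, y, z in units of 6 degrees (1.0 is 6 degrees), a list of three; "xyz": the shift along the tool's x, y, z in cm, a list of three; "jaw": the opening in per cent of the stroke, from 0 (shut) to 100 (fully open). In form: {"dr": [[wx, wy, wz], ...], "xyz": [[dx, dy, dz], ...], "jaw": [jaw, ...]}. A call has exactly 8 rows; each row is the pose to reach, as a shift and turn from the pose commanded when the call began, along the tool's axes at that moment; what a row does not reach only later rows make up. A row lasts 1/8 s, in which the tool goes at most 62.5 mm and 10.7 degrees, less where a joint would pass 70% of its speed; a pose out of reach is approached as far as the arm can. A call with a gripper value outside its range is refused whole. The fingers move at their own pace and stop on an object; the grip force is fixed at half the most. Time passes only in rows, so rows that repeat a pose let the fingers close, or fill a call up. It gives the time, the measured TCP pose, the force, the opening and the grip force at its end, in the units of the state.
- ctrl.get_obs(): the state, without advancing time (a new reading comes with each control period).
- ctrl.camera(name): name is "side" or "top"; returns the picture (384x512x3 uint8, red, green, blue); there is no depth.
- ctrl.calibration(name): a dict with "camera_matrix" (3x3 intrinsics, pixels), "D" ([k1, k2, p1, p2, k3] as OpenCV has them; the pictures are not rectified), "world_from_camera" (4x4, takes a point from camera to world coordinates). Camera axes: x right, y up, looking along -z (the intrinsics and any distortion apply to the point x, -y, -z); pixel columns grow to the right and rows downward; lengths in m; the calibration is good to about 2 mm. A picture is of the moment at which its call begins. calibration takes no time and is no camera call.
- ctrl.hand_in(): hands the job in; it is judged then, once.
The state is a dict: "time_s": time; "q": joint angles; "dq": joint speeds; "joint_efforts": joint torques, N m; "eef_pos": TCP position; "eef_rot": TCP orientation; "wrist_force": force on the tool from outside, world axes, zero at the start; "torque": the same for the moment, N m; "opening": opening from 0.0 (shut) to 1.0 (fully open); "grasp_force": force on a finger pad.
Only numpy, scipy, OpenCV 4.12 (cv2) and the standard library are available. Lean on these libraries where they do the work, as an engineer would, in place of code of your own. Each camera call takes 0.05 s, during which the arm holds its last target. There are 200 camera calls.

## Working session

There is one attempt and no reset: what is moved stays moved. The work goes in short steps, Python scripts to look and compute and a tool call to move; the robot and the scene stay as the last step left them, time stands still between calls to the robot, and variables do not carry over. Pictures are saved under pics/ and viewed, at most 10 in all, crops included, and the job is handed in when it is done.

Besides the shell and the picture viewer there is one more tool, called after "Call:" by a JSON object that holds its "op" and its "data". send_rows: Moves the arm, as the interface text tells. Its arguments: {"type":"object","properties":{"dr":{"type":"array","items":{"type":"array","items":{"type":"number"}}},"xyz":{"type":"array","items":{"type":"array","items":{"type":"number"}}},"jaw":{"type":"array","items":{"type":"number"}}},"required":["dr","xyz","jaw"]}

```bash
mkdir -p pics
cat > h.py <<'E'
import numpy as np, cv2
from bench import ctrl
from scipy.spatial.transform import Rotation as R
def snap(n,f):
    im=ctrl.camera(n); cv2.imwrite('pics/'+f,im[:,:,::-1]); return im
def ray(n,uv):
    c=ctrl.calibration(n); K=np.array(c['camera_matrix']); D=np.array(c['D']); T=np.array(c['world_from_camera'])
    p=cv2.undistortPoints(np.array(uv,float).reshape(-1,1,2),K,D).reshape(-1,2)
    d=np.c_[p[:,0],-p[:,1],-np.ones(len(p))]@T[:3,:3].T
    return T[:3,3],d
def onz(n,uv,z):
    o,d=ray(n,uv); return o+d*((z-o[2])/d[:,2])[:,None]
def proj(n,P):
    c=ctrl.calibration(n); K=np.array(c['camera_matrix']); D=np.array(c['D']); T=np.array(c['world_from_camera'])
    q=(np.atleast_2d(P)-T[:3,3])@T[:3,:3]; q=q*[1,-1,-1]
    return cv2.projectPoints(q,np.zeros(3),np.zeros(3),K,D)[0].reshape(-1,2)
E
python3 - <<'E'
from h import *
a=snap('top','t0.png');b=snap('side','s0.png')
for n in('top','side'):
    c=ctrl.calibration(n);print(np.round(c['world_from_camera'],3).tolist(),np.round(c['camera_matrix'],1).tolist())
o=ctrl.get_obs();print(o['eef_pos'],o['eef_rot'],o['opening'],ctrl.tip_extent)
E
```

```text
[[0.002, 0.996, -0.088, 0.438], [-1.0, 0.003, 0.005, 0.123], [0.005, 0.088, 0.996, 1.312], [0.0, 0.0, 0.0, 1.0]] [[450.4, 0.0, 252.4], [0.0, 450.4, 196.6], [0.0, 0.0, 1.0]]
[[0.998, 0.042, -0.051, 0.501], [-0.065, 0.774, -0.63, -0.614], [0.013, 0.632, 0.775, 0.923], [0.0, 0.0, 0.0, 1.0]] [[440.3, 0.0, 255.3], [0.0, 440.3, 189.4], [0.0, 0.0, 1.0]]
[ 0.19160706 -0.54163698  0.24945919] [-8.10861548e-04  9.85602042e-01  1.69079736e-01  3.07248354e-05] 0.9946981560065026 0.019
```

View pics/t0.png

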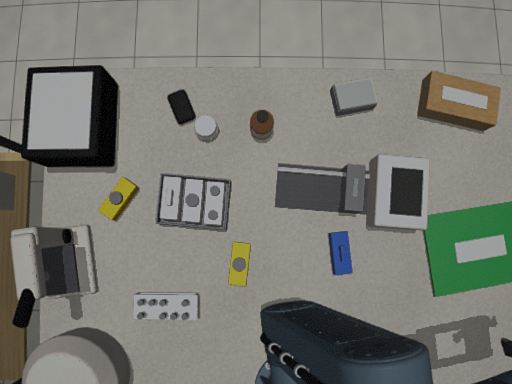

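View pics/s0.png

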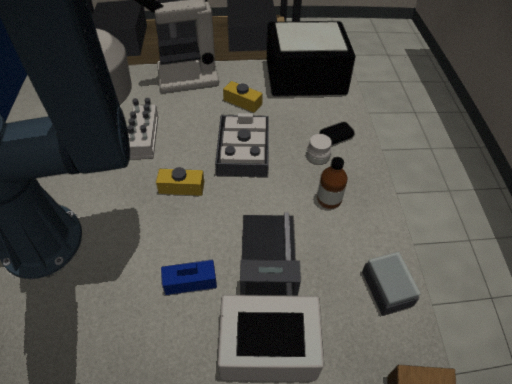

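The top view shows the bin at about (194,202), with its three packs in a row: fin pack (171,199), one-cap (192,200) and twin-cap (213,203). The lane is at (320,188), the bridge at (355,188) and the housing at (400,192). The blue look-alike is at (341,253) and the yellow ones at (118,199) and (239,264). The white pack with the upright fin, at (171,199), fits the description. I'll confirm it in an enlarged crop.

```bash
cat > m.py <<'E'
from h import *
a=cv2.imread('pics/t0.png'); s=cv2.imread('pics/s0.png')
c1=cv2.resize(a[165:240,145:240],None,fx=4,fy=4,interpolation=cv2.INTER_CUBIC)
c2=cv2.resize(a[150:240,265:385],None,fx=3.3,fy=3.3,interpolation=cv2.INTER_CUBIC)
c3=cv2.resize(s[105:185,205:285],None,fx=3.7,fy=3.7,interpolation=cv2.INTER_CUBIC)
o=np.zeros((600,800,3),np.uint8)
for c,(y,x) in((c1,(0,0)),(c2,(0,395)),(c3,(303,0))): 
    c=c[:600-y,:800-x]; o[y:y+c.shape[0],x:x+c.shape[1]]=c
cv2.imwrite('pics/c0.png',o)
hsv=cv2.cvtColor(a,cv2.COLOR_BGR2HSV); g=cv2.cvtColor(a,cv2.COLOR_BGR2GRAY)
def blobs(m,x0,y0,x1,y1,z,amin):
    k=np.zeros_like(m);k[y0:y1,x0:x1]=m[y0:y1,x0:x1]
    for c in cv2.findContours(k,cv2.RETR_EXTERNAL,cv2.CHAIN_APPROX_NONE)[0]:
        if cv2.contourArea(c)<amin: continue
        b=cv2.boxPoints(cv2.minAreaRect(c)); P=onz('top',b,z)
        print(b.round(1).tolist(),'ctr',P.mean(0).round(4),[round(float(np.linalg.norm(P[i]-P[i-1])),4) for i in range(4)],'ang',[round(float(np.degrees(np.arctan2(*(P[i]-P[i-1])[1::-1]))),1) for i in range(2)])
w=((g>185)*255).astype(np.uint8)
print('packs');blobs(w,150,165,240,240,.055,100)
print('housing');blobs(w,362,145,435,240,.1,500)
d=((g<75)*255).astype(np.uint8)
print('plate');blobs(d,268,160,350,225,.004,500)
print('bin');blobs(((g<120)*255).astype(np.uint8),150,165,240,240,.05,500)
E
python3 m.py
```

```text
packs
housing
plate
[[274.3999938964844, 207.1999969482422], [277.1000061035156, 170.89999389648438], [351.70001220703125, 176.39999389648438], [348.8999938964844, 212.6999969482422]] ctr [ 0.568  -0.0616  0.004 ] [0.2191, 0.1071, 0.2208, 0.1077] ang [85.8, -4.4]
bin
[[154.89999389648438, 225.3000030517578], [159.89999389648438, 172.1999969482422], [232.10000610351562, 178.89999389648438], [227.10000610351562, 232.10000610351562]] ctr [0.5334 0.2828 0.05  ] [0.2045, 0.1512, 0.2065, 0.1503] ang [85.0, -4.2]
```

View pics/c0.png

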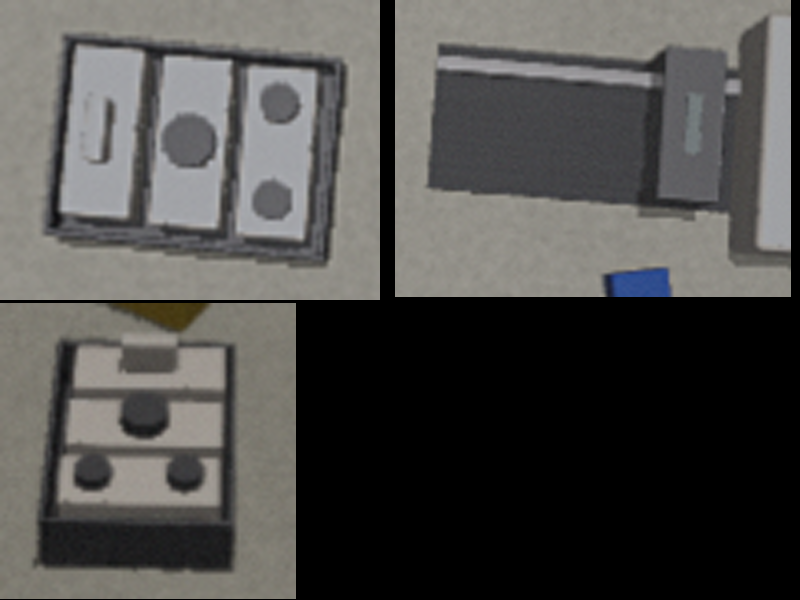

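The crop confirms it: the leftmost pack, at (171,198) in the top view and (244,123) in the side view, is the white one with the upright fin. Next I'll fix the poses of the pack and the lane.

```bash
cat > m2.py <<'E'
from h import *
a=cv2.imread('pics/t0.png'); g=cv2.cvtColor(a,cv2.COLOR_BGR2GRAY)
def rect(cam,m,z,amin,lab):
    m=cv2.morphologyEx(m,cv2.MORPH_OPEN,np.ones((2,2),np.uint8))
    for c in cv2.findContours(m,cv2.RETR_EXTERNAL,cv2.CHAIN_APPROX_NONE)[0]:
        if cv2.contourArea(c)<amin: continue
        P=onz(cam,c.reshape(-1,2)+0.0,z)
        (x,y),(w,h),an=cv2.minAreaRect((P[:,:2]*1000).astype(np.float32))
        print(lab,'uv',c.reshape(-1,2).mean(0).round(1),'ctr',round(x,1),round(y,1),'size',round(w,1),round(h,1),'ang',round(an,1))
def win(g,x0,y0,x1,y1,f):
    k=np.zeros_like(g);k[y0:y1,x0:x1]=f(g[y0:y1,x0:x1])*255;return k
print(g[175:225:6,158:232:6])
rect('top',win(g,150,165,240,240,lambda v:v>140),.055,150,'pack')
rect('top',win(g,268,160,350,225,lambda v:v<85),.004,500,'plate')
rect('top',win(g,362,145,435,240,lambda v:v>170),.1,500,'housing')
rect('top',win(g,344,160,366,216,lambda v:(v>85)&(v<125)),.096,200,'bridge')
s=cv2.imread('pics/s0.png'); gs=cv2.cvtColor(s,cv2.COLOR_BGR2GRAY)
print('side fin top',onz('side',[[237.7,116],[253.3,115.5]],.083).round(4).tolist())
print('top fin',onz('top',[[167.5,197],[172,197]],.083).round(4).tolist())
E
python3 m2.py
```

```text
[[147  57  54  90  98 109 145 142 147 145 143 147 142]
 [144 165 165 162  62 165 166 168  63  83  58  34  68]
 [136 167 163 163  57 164 164 164 105 101 129  77  48]
 [123 165 167 164  62 165 149 165 157  97  76  79  90]
 [107 163 143 164  93  98 100 168 168 163 163  66 139]
 [ 72 163  91 163  97  99  99 165 166 163 164  64 145]
 [ 47 164 162 168  86 161 163 108 167  98 166  93 148]
 [ 26 167 169 168 137 163 164  72 165  97 164 100 147]
 [ 86  97  89  79 102  59  57  56 153 166 167  86 143]]
pack uv [188.  234.6] ctr 443.5 296.2 size 33.5 129.1 ang 0.3
pack uv [214.7 203.7] ctr 529.0 222.2 size 48.1 117.5 ang 86.0
pack uv [193.9 201. ] ctr 536.1 282.3 size 48.0 117.6 ang 85.3
pack uv [170.9 198.5] ctr 543.2 345.5 size 48.0 117.9 ang 85.4
pack uv [223.6 193.2] ctr 531.2 223.2 size 208.1 143.9 ang 0.3
plate uv [313.4 193.4] ctr 565.1 -63.9 size 219.2 107.5 ang 85.9
bridge uv [355.7 187.8] ctr 570.5 -167.1 size 51.7 128.0 ang 86.0
side fin top [[0.5238, 0.3423, 0.083], [0.5685, 0.3421, 0.083]]
top fin [[0.5445, 0.3501, 0.083], [0.5446, 0.3377, 0.083]]
```

```bash
cat >> h.py <<'E'
def to(p,ang,tilt=0):
    """shift (cm) and turn (6deg) from the present pose to tip-down pose with tool x at ang deg, then tilt about tool y"""
    o=ctrl.get_obs(); w,x,y,z=o['eef_rot']; C=R.from_quat([x,y,z,w])
    T=R.from_euler('z',ang,degrees=True)*R.from_euler('x',180,degrees=True)*R.from_euler('y',tilt,degrees=True)
    print('now',o['time_s'],np.round(o['eef_pos'],4),'ang',C.as_matrix()[:2,0].round(3),'xyz',(C.inv().apply(np.array(p)-o['eef_pos'])*100).round(2).tolist(),'dr',((C.inv()*T).as_rotvec(degrees=True)/6).round(3).tolist())
ex=np.array([np.cos(np.radians(-94.05)),np.sin(np.radians(-94.05)),0]);ey=np.array([-ex[1],ex[0],0]);O=np.array([.5751,-.1005,0])
def L(x,y,z): return O+ex*x+ey*y+[0,0,z]
E
python3 -c "
from h import *
to([.544,.344,.16],-4.6)"
```

```text
now 0.1 [ 0.1916 -0.5416  0.2495] ang [0.943 0.333] xyz [62.74, -71.74, 9.08] dr [-0.016, 0.0, 4.011]
```

Call:
{"op": "send_rows", "data": {"dr": [[0, 0, 1], [0, 0, 2], [0, 0, 3], [0, 0, 4], [0, 0, 4], [0, 0, 4], [0, 0, 4], [0, 0, 4]], "xyz": [[62.7, -71.7, 5], [62.7, -71.7, 5], [62.7, -71.7, 5], [62.7, -71.7, 5], [62.7, -71.7, 5], [62.7, -71.7, 5], [62.7, -71.7, 5], [62.7, -71.7, 5]], "jaw": [50, 50, 50, 50, 50, 50, 50, 50]}}

```text
time_s: 1.1
eef_pos: [0.3765, -0.0763, 0.2241]
eef_rot: [0.0, 0.999, -0.04, 0.0]
wrist_force: [1.1, 0.3, 0.3]
opening: 0.498
grasp_force: 0.0
```

```bash
python3 -c "
from h import *
to([.544,.344,.16],-4.6)"
```

```text
now 1.1 [ 0.3765 -0.0763  0.2241] ang [ 0.997 -0.08 ] xyz [13.34, -43.23, 6.4] dr [0.004, -0.008, 0.006]
```

Call:
{"op": "send_rows", "data": {"dr": [[0, 0, 0], [0, 0, 0], [0, 0, 0], [0, 0, 0], [0, 0, 0], [0, 0, 0], [0, 0, 0], [0, 0, 0]], "xyz": [[13.3, -43.2, 4], [13.3, -43.2, 5], [13.3, -43.2, 5], [13.3, -43.2, 5], [13.3, -43.2, 6], [13.3, -43.2, 6.4], [13.3, -43.2, 6.4], [13.3, -43.2, 6.4]], "jaw": [50, 50, 50, 50, 50, 50, 50, 50]}}

```text
time_s: 2.1
eef_pos: [0.5425, 0.3449, 0.158]
eef_rot: [0.0, 0.999, -0.038, -0.001]
wrist_force: [0.6, -0.7, 0.6]
opening: 0.504
grasp_force: 0.0
```

Run:
```python
from h import *
to([.544,.344,.082],-4.6)
b=snap('side','s1.png'); cv2.imwrite('pics/c1.png',cv2.resize(b[60:200,170:330,::-1],None,fx=3.5,fy=3.5,interpolation=cv2.INTER_CUBIC))
print(proj('side',[[.544,.344,.083],ctrl.get_obs()['eef_pos']]))
```

```text
now 2.1 [0.5425 0.3449 0.158 ] ang [ 0.997 -0.076] xyz [0.17, 0.07, 7.6] dr [0.005, 0.02, 0.039]
[[244.73339458 115.35297821]
 [244.11647922  94.43378958]]
```

View pics/c1.png

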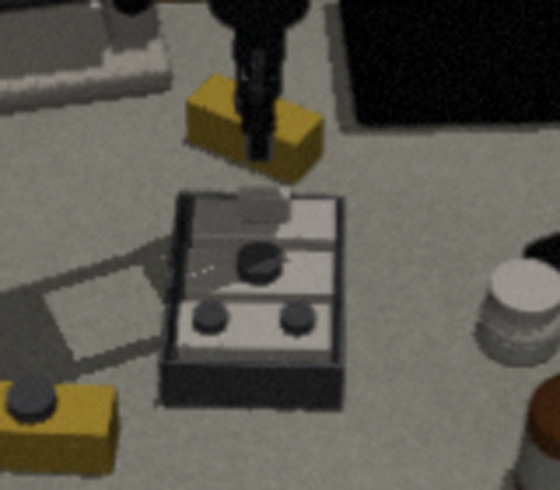

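The crop shows the gripper directly above the fin, with both at column 244 or so. I'll descend and close.

Call:
{"op": "send_rows", "data": {"dr": [[0, 0, 0], [0, 0, 0], [0, 0, 0], [0, 0, 0], [0, 0, 0], [0, 0, 0], [0, 0, 0], [0, 0, 0]], "xyz": [[0.15, 0.05, 2], [0.15, 0.05, 4], [0.15, 0.05, 6], [0.15, 0.05, 7], [0.15, 0.05, 7.5], [0.15, 0.05, 7.5], [0.15, 0.05, 7.5], [0.15, 0.05, 7.5]], "jaw": [50, 50, 50, 50, 50, 50, 0, 0]}}

```text
time_s: 3.15
eef_pos: [0.5449, 0.3416, 0.0859]
eef_rot: [-0.0, 0.999, -0.039, 0.001]
wrist_force: [-0.1, 0.9, -2.3]
opening: 0.147
grasp_force: 61.9
```

Call:
{"op": "send_rows", "data": {"dr": [[0, 0, 0], [0, 0, 0], [0, 0, 0], [0, 0, 0], [0, 0, 0], [0, 0, 0], [0, 0, 0], [0, 0, 0]], "xyz": [[0, 0, 0], [0, 0, 0], [0, 0, 0], [0, 0, 0], [0, 0, 0], [0, 0, -0.5], [0, 0, -1.5], [0, 0, -2.5]], "jaw": [0, 0, 0, 0, 0, 0, 0, 0]}}

```text
time_s: 4.15
eef_pos: [0.5446, 0.3413, 0.1109]
eef_rot: [-0.0, 0.999, -0.04, 0.0]
wrist_force: [0.2, -0.6, -2.4]
opening: 0.149
grasp_force: 61.8
```

Call:
{"op": "send_rows", "data": {"dr": [[0, 0, 0], [0, 0, 0], [0, 0, 0], [0, 0, 0], [0, 0, 0], [0, 0, 0], [0, 0, 0], [0, 0, 0]], "xyz": [[0, 0, -2], [0, 0, -4], [0, 0, -6], [0, 0, -8], [0, 0, -10], [0, 2, -11], [0, 4, -11], [0, 7, -11]], "jaw": [0, 0, 0, 0, 0, 0, 0, 0]}}

```text
time_s: 5.15
eef_pos: [0.5382, 0.2698, 0.2192]
eef_rot: [0.0, 0.999, -0.039, -0.001]
wrist_force: [0.6, -0.0, -2.6]
opening: 0.147
grasp_force: 61.9
```

```bash
python3 -c "
from h import *
to(L(-50,10,.2),85.95)"
```

```text
now 5.15 [0.5382 0.2698 0.2192] ang [ 0.997 -0.079] xyz [965.37, -4971.44, -2.86] dr [-0.005, 0.015, -15.079]
```

Call:
{"op": "send_rows", "data": {"dr": [[0, 0, -1.2], [0, 0, -2.7], [0, 0, -4.2], [0, 0, -5.7], [0, 0, -7.2], [0, 0, -8.7], [0, 0, -10.2], [0, 0, -11.7]], "xyz": [[0.7, 3, 0], [1.7, 7, 0], [2.7, 11, 0], [3.6, 15, 0], [4.6, 19, 0], [5.5, 23, 0], [6.5, 27, 0], [7.5, 31, 0]], "jaw": [0, 0, 0, 0, 0, 0, 0, 0]}}

```text
time_s: 6.15
eef_pos: [0.5878, -0.0458, 0.2189]
eef_rot: [-0.001, 0.839, 0.544, -0.001]
wrist_force: [0.1, -0.2, -2.6]
opening: 0.149
grasp_force: 61.8
```

```bash
python3 -c "
from h import *
to(L(-.05,.01,.12),85.95)"
```

```text
now 6.15 [ 0.5878 -0.0458  0.2189] ang [0.408 0.913] xyz [-0.47, 0.32, 9.89] dr [-0.021, 0.001, -3.342]
```

Call:
{"op": "send_rows", "data": {"dr": [[0, 0, -1.2], [0, 0, -2.4], [0, 0, -3.35], [0, 0, -3.35], [0, 0, -3.35], [0, 0, -3.35], [0, 0, -3.35], [0, 0, -3.35]], "xyz": [[-0.5, 0.3, 2], [-0.5, 0.3, 4], [-0.5, 0.3, 6], [-0.5, 0.3, 8], [-0.5, 0.3, 9], [-0.5, 0.3, 10], [-0.5, 0.3, 10], [-0.5, 0.3, 10]], "jaw": [0, 0, 0, 0, 0, 0, 0, 0]}}

```text
time_s: 7.15
eef_pos: [0.5903, -0.0493, 0.1207]
eef_rot: [0.0, 0.733, 0.681, 0.0]
wrist_force: [0.0, 0.4, -2.1]
opening: 0.147
grasp_force: 61.8
```

Run:
```python
from h import *
to(L(-.05,.01,.085),85.95)
b=snap('side','s2.png');a=snap('top','t2.png')
o=np.zeros((430,800,3),np.uint8)
o[:420,:400]=cv2.resize(b[195:300,200:300,::-1],(400,420),interpolation=cv2.INTER_CUBIC)
o[:340,400:]=cv2.resize(a[145:230,270:370,::-1],(400,340),interpolation=cv2.INTER_CUBIC)
cv2.imwrite('pics/c2.png',o)
```

```text
now 7.15 [ 0.5903 -0.0493  0.1207] ang [0.074 0.997] xyz [-0.22, -0.16, 3.57] dr [0.01, 0.002, -0.031]
```

View pics/c2.png

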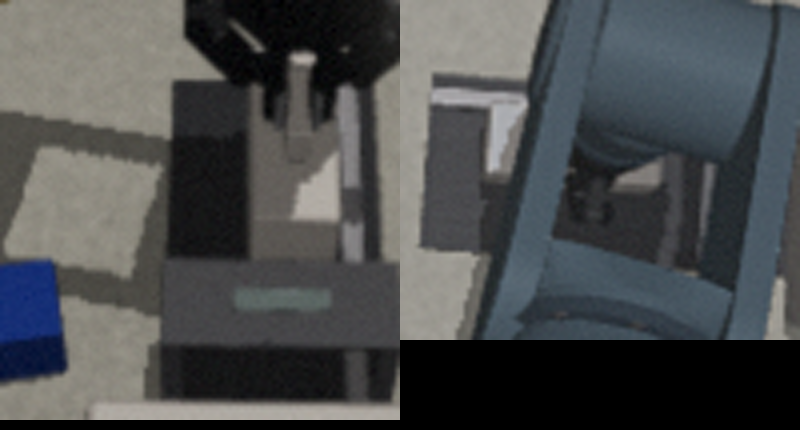

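The crop shows the pack held level over the lane, parallel to the fence and a few mm clear of it. The bridge is ahead of it, and the fin is in the jaws.

Call:
{"op": "send_rows", "data": {"dr": [[0, 0, 0], [0, 0, 0], [0, 0, 0], [0, 0, 0], [0, 0, 0], [0, 0, 0], [0, 0, 0], [0, 0, 0]], "xyz": [[-0.2, -0.2, 1], [-0.2, -0.2, 2], [-0.2, -0.2, 2.6], [-0.2, -0.2, 3], [-0.2, -0.2, 3.2], [-0.2, -0.2, 3.4], [-0.2, -0.2, 3.4], [-0.2, -0.2, 3.4]], "jaw": [0, 0, 0, 0, 0, 0, 0, 0]}}

```text
time_s: 8.25
eef_pos: [0.5879, -0.0511, 0.0863]
eef_rot: [0.0, 0.733, 0.681, 0.0]
wrist_force: [0.3, -0.1, -1.9]
opening: 0.148
grasp_force: 61.9
```

Call:
{"op": "send_rows", "data": {"dr": [[0, 0, 0], [0, 0, 0], [0, 0, 0], [0, 0, 0], [0, 0, 0], [0, 0, 0], [0, 0, 0], [0, 0, 0]], "xyz": [[0, 0, 0.1], [0, 0, 0.1], [0, 0, 0.2], [0, 0, 0.2], [0, 0, 0.2], [0, 0, 0.2], [0, 0, 0.2], [0, 0, 0.2]], "jaw": [0, 0, 0, 0, 0, 0, 0, 0]}}

```text
time_s: 9.25
eef_pos: [0.5878, -0.0511, 0.0841]
eef_rot: [0.0, 0.733, 0.681, 0.0]
wrist_force: [-1.2, -1.0, -0.5]
opening: 0.147
grasp_force: 61.9
```

Call:
{"op": "send_rows", "data": {"dr": [[0, 0, 0], [0, 0, 0], [0, 0, 0], [0, 0, 0], [0, 0, 0], [0, 0, 0], [0, 0, 0], [0, 0, 0]], "xyz": [[0, 0, 0.05], [0, 0, 0.05], [0, 0, 0.1], [0, 0, 0.1], [0, 0, 0.1], [0, 0, 0.1], [0, 0, 0.1], [0, 0, 0.1]], "jaw": [0, 0, 0, 0, 0, 0, 0, 0]}}

```text
time_s: 10.25
eef_pos: [0.5879, -0.0511, 0.0841]
eef_rot: [0.0, 0.733, 0.681, 0.0]
wrist_force: [-5.1, 0.1, 8.2]
opening: 0.148
grasp_force: 63.3
```

Call:
{"op": "send_rows", "data": {"dr": [[0, 0, 0], [0, 0, 0], [0, 0, 0], [0, 0, 0], [0, 0, 0], [0, 0, 0], [0, 0, 0], [0, 0, 0]], "xyz": [[0, 0, 0], [0, 0, 0], [0, 0, 0], [0, 0, 0], [0, 0, -1], [0, 0, -3], [0, 0, -5], [0, 0, -7]], "jaw": [45, 45, 45, 45, 45, 45, 70, 100]}}

```text
time_s: 11.25
eef_pos: [0.5882, -0.0512, 0.1554]
eef_rot: [0.001, 0.733, 0.681, 0.0]
wrist_force: [-0.2, 1.3, 0.1]
opening: 0.857
grasp_force: 0.0
```

Run:
```python
from h import *
to(L(-.095,.0095,.13),85.95,-20)
to(L(-.095,.0095,.048),85.95,-20)
```

```text
now 11.25 [ 0.5882 -0.0512  0.1554] ang [0.074 0.997] xyz [4.49, -0.03, 2.54] dr [0.011, -3.33, -0.032]
now 11.25 [ 0.5882 -0.0512  0.1554] ang [0.074 0.997] xyz [4.49, -0.04, 10.74] dr [0.011, -3.33, -0.032]
```

Call:
{"op": "send_rows", "data": {"dr": [[0, -1, 0], [0, -2, 0], [0, -3, 0], [0, -3.3, 0], [0, -3.3, 0], [0, -3.3, 0], [0, -3.3, 0], [0, -3.3, 0]], "xyz": [[1.5, 0, 0], [3, 0, 0], [4.5, 0, 0.5], [4.5, 0, 2.5], [4.5, 0, 4.5], [4.5, 0, 6.5], [4.5, 0, 8], [4.5, 0, 8]], "jaw": [100, 100, 100, 100, 100, 100, 100, 100]}}

```text
time_s: 12.25
eef_pos: [0.59, -0.0068, 0.0715]
eef_rot: [0.116, 0.722, 0.67, -0.127]
wrist_force: [-0.6, 0.5, 0.4]
opening: 1.002
grasp_force: 0.0
```

Run:
```python
from h import *
to(L(-.095,.0095,.048),85.95,-20)
b=snap('side','s3.png');a=snap('top','t3.png')
o=np.zeros((430,800,3),np.uint8)
o[:420,:400]=cv2.resize(b[195:300,200:300,::-1],(400,420),interpolation=cv2.INTER_CUBIC)
o[:340,400:]=cv2.resize(a[145:230,270:370,::-1],(400,340),interpolation=cv2.INTER_CUBIC)
cv2.imwrite('pics/c3.png',o)
```

```text
now 12.25 [ 0.59   -0.0068  0.0715] ang [0.07  0.938] xyz [0.84, 0.14, 2.19] dr [-0.041, -0.034, -0.029]
```

View pics/c3.png

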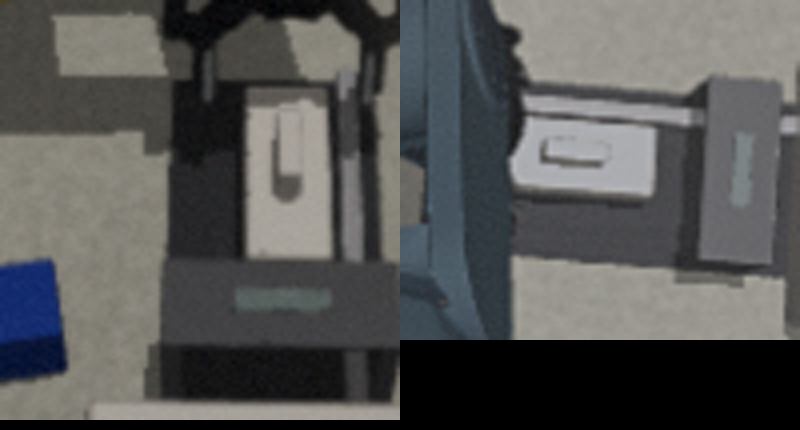

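The crop shows the pack standing upright on the lane beside the fence. The open fingers straddle its rear end, at about (285,80) of the left panel. I'll descend and grip.

Call:
{"op": "send_rows", "data": {"dr": [[0, 0, 0], [0, 0, 0], [0, 0, 0], [0, 0, 0], [0, 0, 0], [0, 0, 0], [0, 0, 0], [0, 0, 0]], "xyz": [[0.2, 0, 0.6], [0.4, 0, 1.2], [0.8, 0, 1.8], [0.8, 0, 2.2], [0.8, 0, 2.2], [0.8, 0, 2.2], [0.8, 0, 2.2], [0.8, 0, 2.2]], "jaw": [100, 100, 100, 100, 90, 80, 70, 65]}}

```text
time_s: 13.35
eef_pos: [0.5912, -0.0061, 0.0499]
eef_rot: [0.117, 0.722, 0.67, -0.126]
wrist_force: [-0.0, 0.3, 0.2]
opening: 0.649
grasp_force: 0.0
```

Call:
{"op": "send_rows", "data": {"dr": [[0, 0, 0], [0, 0, 0], [0, 0, 0], [0, 0, 0], [0, 0, 0], [0, 0, 0], [0, 0, 0], [0, 0, 0]], "xyz": [[0, 0, 0], [0, 0, 0], [0, 0, 0], [0, 0, 0], [0, 0, 0], [0, 0, 0], [0, 0, 0], [0, 0, 0]], "jaw": [60, 55, 50, 50, 50, 50, 50, 50]}}

```text
time_s: 14.35
eef_pos: [0.5914, -0.006, 0.0501]
eef_rot: [0.117, 0.722, 0.67, -0.126]
wrist_force: [0.2, 2.0, 5.1]
opening: 0.574
grasp_force: 64.0
```

Run:
```python
from h import *
a=snap('top','t4.png')
o=ctrl.get_obs(); d=np.array(o['eef_pos'])-O; print('tcp loader',d@ex,d@ey)
cv2.imwrite('pics/c4.png',cv2.resize(a[150:220,280:380,::-1],(800,560),interpolation=cv2.INTER_CUBIC))
for n in ((.0,.0,0),):pass
to(L(.020,.015,.048),85.95,-20)
```

```text
tcp loader -0.09542618824360707 0.009582880410673683
now 14.4 [ 0.5914 -0.006   0.0501] ang [0.069 0.938] xyz [-10.79, 0.58, 4.1] dr [-0.003, -0.034, -0.029]
```

View pics/c4.png

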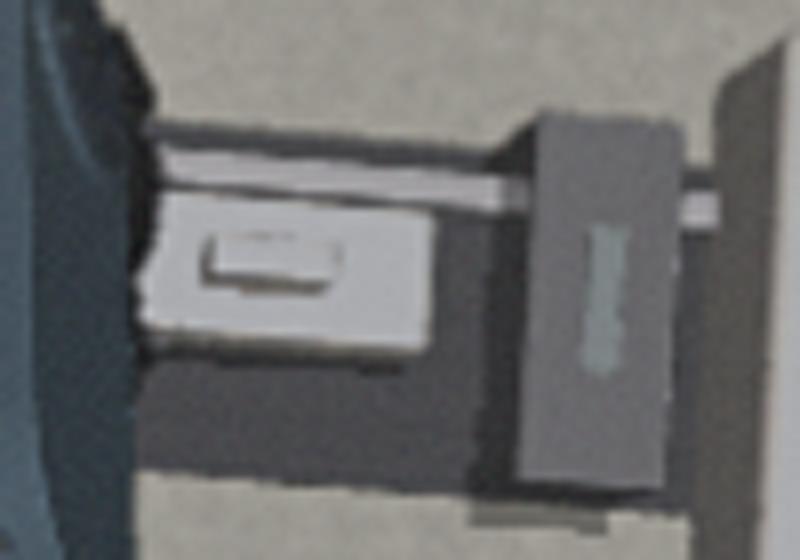

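The crop shows the pack gripped at its rear end, parallel to the fence with a gap of about 5 mm (column 430, rows 190-210). The way under the bridge is clear. I'll slide it.

Call:
{"op": "send_rows", "data": {"dr": [[0, 0, 0], [0, 0, 0], [0, 0, 0], [0, 0, 0], [0, 0, 0], [0, 0, 0], [0, 0, 0], [0, 0, 0]], "xyz": [[-0.94, 0, 0.34], [-1.88, 0.1, 0.68], [-2.82, 0.1, 1.02], [-3.76, 0.2, 1.36], [-4.7, 0.2, 1.69], [-5.64, 0.2, 2.03], [-6.58, 0.3, 2.37], [-7.53, 0.3, 2.71]], "jaw": [50, 50, 50, 50, 50, 50, 50, 50]}}

```text
time_s: 15.4
eef_pos: [0.5886, -0.0863, 0.0501]
eef_rot: [0.117, 0.722, 0.67, -0.126]
wrist_force: [-0.0, 2.6, 5.9]
opening: 0.57
grasp_force: 63.9
```

Call:
{"op": "send_rows", "data": {"dr": [[0, 0, 0], [0, 0, 0], [0, 0, 0], [0, 0, 0], [0, 0, 0], [0, 0, 0], [0, 0, 0], [0, 0, 0]], "xyz": [[-0.47, 0, 0.17], [-0.94, 0, 0.34], [-1.41, 0, 0.51], [-1.88, 0, 0.68], [-2.16, 0, 0.78], [-2.45, 0, 0.88], [-2.45, 0, 0.88], [-2.45, 0, 0.88]], "jaw": [50, 50, 50, 50, 50, 50, 50, 50]}}

```text
time_s: 16.4
eef_pos: [0.5865, -0.1124, 0.0501]
eef_rot: [0.117, 0.722, 0.67, -0.126]
wrist_force: [-0.1, 1.2, 4.7]
opening: 0.571
grasp_force: 63.9
```

```bash
cat > st.py <<'E'
from h import *
o=ctrl.get_obs(); d=np.array(o['eef_pos'])-O; f=np.array(o['wrist_force']);print('tcp loader',(d@ex*1e3).round(1),(d@ey*1e3).round(1),'z',d[2].round(4),'F',(f@ex).round(1),(f@ey).round(1),f[2].round(1),np.round(o['torque'],2),o['opening'])
to(L(.020,.015,.05),85.95,-20)
E
python3 st.py
```

```text
tcp loader 11.1 12.3 z 0.0501 F -1.2 -0.2 4.7 [ 0.01  0.09 -0.01] 0.570937682667608
now 16.4 [ 0.5865 -0.1124  0.0501] ang [0.07  0.938] xyz [-0.84, 0.28, 0.31] dr [-0.004, -0.028, -0.03]
```

Call:
{"op": "send_rows", "data": {"dr": [[0, 0, 0], [0, 0, 0], [0, 0, 0], [0, 0, 0], [0, 0, 0], [0, 0, 0], [0, 0, 0], [0, 0, 0]], "xyz": [[-0.05, 0.05, 0.02], [-0.1, 0.1, 0.04], [-0.2, 0.15, 0.07], [-0.3, 0.2, 0.11], [-0.4, 0.2, 0.14], [-0.47, 0.25, 0.17], [-0.47, 0.25, 0.17], [-0.47, 0.25, 0.17]], "jaw": [50, 50, 50, 50, 50, 50, 50, 50]}}

```text
time_s: 17.4
eef_pos: [0.5883, -0.1164, 0.0501]
eef_rot: [0.117, 0.722, 0.67, -0.126]
wrist_force: [-2.9, 6.5, 9.0]
opening: 0.574
grasp_force: 64.6
```

```bash
python3 st.py
```

```text
tcp loader 14.9 14.3 z 0.0501 F -6.2 -3.3 9.0 [ 0.51  0.33 -0.31] 0.5736468131171886
now 17.4 [ 0.5883 -0.1164  0.0501] ang [0.07  0.939] xyz [-0.47, 0.07, 0.18] dr [-0.011, -0.041, -0.031]
```

Call:
{"op": "send_rows", "data": {"dr": [[0, 0, 0], [0, 0, 0], [0, 0, 0], [0, 0, 0], [0, 0, 0], [0, 0, 0], [0, 0, 0], [0, 0, 0]], "xyz": [[-0.05, 0.05, 0.02], [-0.1, 0.05, 0.04], [-0.15, 0.05, 0.05], [-0.2, 0.05, 0.07], [-0.25, 0.05, 0.09], [-0.3, 0.05, 0.11], [-0.35, 0.05, 0.13], [-0.4, 0.05, 0.15]], "jaw": [50, 50, 50, 50, 50, 50, 50, 50]}}

```text
time_s: 18.4
eef_pos: [0.5884, -0.1166, 0.0501]
eef_rot: [0.115, 0.722, 0.671, -0.124]
wrist_force: [-4.7, 27.7, 19.0]
opening: 0.573
grasp_force: 66.5
```

```bash
python3 st.py
```

```text
tcp loader 15.1 14.4 z 0.0501 F -27.3 -6.6 19.0 [ 3.05  0.95 -0.74] 0.572756443614005
now 18.4 [ 0.5884 -0.1166  0.0501] ang [0.07 0.94] xyz [-0.46, 0.06, 0.17] dr [-0.012, -0.089, -0.032]
```

Run:
```python
from h import *
b=snap('side','s5.png');a=snap('top','t5.png')
o=np.zeros((560,800,3),np.uint8)
o[:560,:400]=cv2.resize(b[200:312,220:300,::-1],(400,560),interpolation=cv2.INTER_CUBIC)
o[:420,400:]=cv2.resize(a[150:234,310:390,::-1],(400,420),interpolation=cv2.INTER_CUBIC)
cv2.imwrite('pics/c5.png',o)
print('side px: housing base line y=15',proj('side',[L(.125,.015,.1),L(.041,.015,.096),L(.093,.015,.096),L(.005,.015,.054)]).round(1).tolist())
print('top px',proj('top',[L(.125,.015,.1),L(.125,.015,.054),L(.093,.015,.096),L(.041,.015,.096),L(.125,-.01,.054),L(.005,-.01,.054)]).round(1).tolist())
```

```text
side px: housing base line y=15 [[277.1, 295.9], [276.1, 261.0], [276.7, 282.7], [274.8, 256.5]]
top px [[377.6, 183.7], [373.1, 185.6], [365.8, 183.0], [347.2, 181.5], [372.7, 194.3], [330.9, 191.2]]
```

View pics/c5.png

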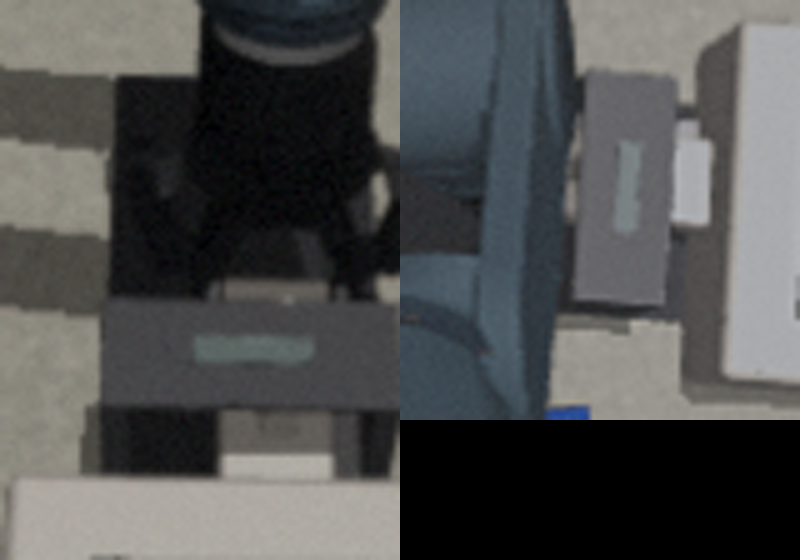

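The crop shows the pack's front edge at column 372.6 in the top view, against 372.7-373.1 predicted for flush at the housing. Its side lies along the fence, and it fits the 27 N push-back. I'll release and look.

Call:
{"op": "send_rows", "data": {"dr": [[0, 0, 0], [0, 0, 0], [0, 0, 0], [0, 0, 0], [0, 0, 0], [0, 0, 0], [0, 0, 0], [0, 0, 0]], "xyz": [[0, 0, 0], [0, 0, 0], [0, 0, 0], [0, 0, 0], [0, 0, 0], [0, 0, -1], [0, 0, -3], [0, 0, -5]], "jaw": [60, 70, 80, 90, 90, 90, 90, 90]}}

```text
time_s: 19.5
eef_pos: [0.5903, -0.1042, 0.0986]
eef_rot: [0.118, 0.722, 0.67, -0.126]
wrist_force: [0.1, -0.3, -0.1]
opening: 0.898
grasp_force: 0.0
```

Call:
{"op": "send_rows", "data": {"dr": [[0, 0, 0], [0, 0, 0], [0, 0, 0], [0, 0, 0], [0, 0, 0], [0, 0, 0], [0, 0, 0], [0, 0, 0]], "xyz": [[0, 0, -4], [0, 0, -8], [2, 0, -12], [6, 0, -14], [10, 0, -14], [14, 0, -14], [17, 0, -14], [17, 0, -14]], "jaw": [90, 90, 90, 90, 90, 90, 90, 90]}}

```text
time_s: 20.5
eef_pos: [0.6047, 0.1047, 0.1713]
eef_rot: [0.117, 0.721, 0.672, -0.126]
wrist_force: [0.5, -0.3, 0.2]
opening: 0.901
grasp_force: 0.0
```

```bash
python3 st.py
python3 - <<'E'
from h import *
b=snap('side','s6.png');a=snap('top','t6.png')
o=np.zeros((560,800,3),np.uint8)
o[:560,:400]=cv2.resize(b[200:312,220:300,::-1],(400,560),interpolation=cv2.INTER_CUBIC)
o[:420,400:]=cv2.resize(a[150:234,310:390,::-1],(400,420),interpolation=cv2.INTER_CUBIC)
cv2.imwrite('pics/c6.png',o)
print(proj('top',[L(.005,.04,.054),L(.005,-.01,.054),L(.125,.04,.054),L(.125,-.01,.054)]).round(1).tolist())
print(proj('side',[L(.005,.04,.054),L(.005,-.01,.054),L(.125,.04,.054),L(.125,-.01,.054)]).round(1).tolist())
E
```

```text
tcp loader -206.7 15.0 z 0.1713 F 0.2 0.5 0.2 [ 0.15  0.01 -0.03] 0.9007239416386027
now 20.5 [0.6047 0.1047 0.1713] ang [0.066 0.939] xyz [-17.23, -0.01, 19.09] dr [-0.0, -0.038, 0.003]
[[331.9, 173.7], [330.9, 191.2], [373.5, 176.9], [372.7, 194.3]]
[[285.8, 256.6], [263.8, 256.4], [287.7, 305.3], [264.1, 305.2]]
```

View pics/c6.png

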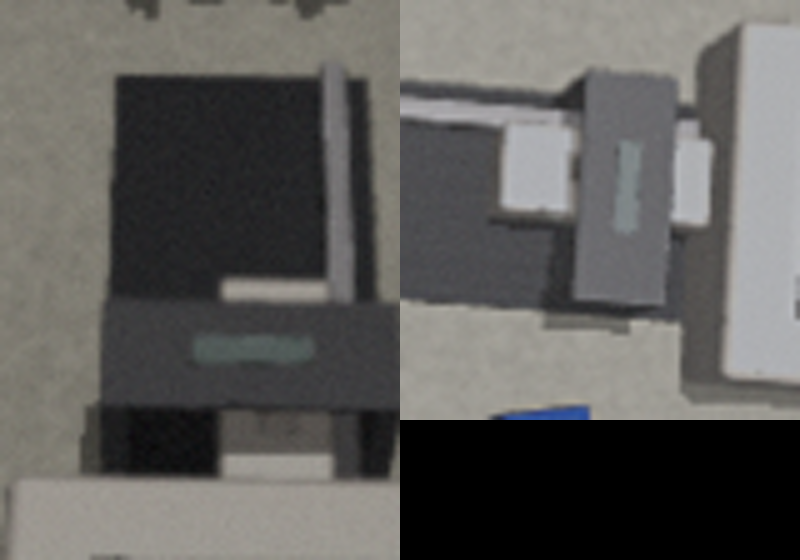

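The crop shows the pack under the bridge, rear block at (500-575, 122-215) of the right panel and parallel to the lane. It could still be 1-3 mm short of the stop and fence, so I'll measure the edges sub-pixel.

```bash
cat > m3.py <<'E'
import sys
from h import *
g=cv2.GaussianBlur(cv2.cvtColor(cv2.imread(sys.argv[1]),cv2.COLOR_BGR2GRAY).astype(np.float32),(1,1),0)
def edge(P,Q,z,ax,r=9):
    """mean gradient-peak position, loader coords, of an edge near segment P-Q (loader mm), scanning along axis ax ±r mm"""
    out=[]
    for t in np.linspace(0,1,15):
        p=np.array(P)*(1-t)+np.array(Q)*t; s=np.arange(-r,r+.01,.25)
        W=np.array([L((p[0]+(ax==0)*k)/1e3,(p[1]+(ax==1)*k)/1e3,z) for k in s]); uv=proj('top',W).astype(np.float32)
        v=cv2.remap(g,uv[:,:1],uv[:,1:],cv2.INTER_LINEAR)[:,0]
        d=np.abs(np.gradient(cv2.GaussianBlur(v.reshape(-1,1),(1,9),1.5)[:,0])); i=d.argmax()
        w=d[max(0,i-10):i+11]; out.append((s[max(0,i-10):i+11]*w).sum()/w.sum()+p[ax])
    return np.round([np.median(out),out[1],out[-2]],1)
print('rear x (5)',edge([5,35],[5,-5],.054,0))
print('front x (125)',edge([125,25],[125,-5],.054,0))
print('-y rear part (-10)',edge([10,-10],[26,-10],.054,1))
print('-y front part',edge([105,-10],[118,-10],.054,1))
print('housing top edge x (125)',edge([125,-20],[125,-75],.1,0), edge([125,50],[125,85],.1,0))
print('housing base x(125)',edge([125,-30],[125,-55],.004,0,6))
print('plate -y (-65)',edge([-130,-65],[0,-65],.004,1,6),'rear (-145)',edge([-145,-50],[-145,30],.004,0,6))
print('fence top inner(40)',edge([-130,40],[-20,40],.018,1,5),'outer(52)',edge([-130,52],[-20,52],.018,1,5))
E
python3 m3.py pics/t6.png
cat >> m3.py <<'E'
E
```

```text
rear x (5) [0.9 1.8 1.1]
front x (125) [120.6 120.3 121.1]
-y rear part (-10) [-10.5 -10.8  -9.7]
-y front part [-11.6 -11.8 -11.3]
housing top edge x (125) [120.7 121.3 120.8] [121.7 120.9 121.8]
housing base x(125) [121.7 121.5 120.6]
plate -y (-65) [-62.5 -62.  -62.6] rear (-145) [-148.8 -149.  -148.3]
fence top inner(40) [42.8 43.1 42.3] outer(52) [54.9 55.3 54.7]
```

Measured in this picture, the real lane sits about 3.9 mm back and 2.6 mm toward the fence from my estimate. The front end is therefore flush: 120.6 against 121.2 for the housing. The side still has a gap of about 3 mm to the fence (-10.5 and -11.6 against -7.4). I'll regrip the rear end and move it over.

```bash
sed -i 's/^def L/O=O-.0039*ex+.0026*ey  # corrected from t6\ndef L/' h.py
python3 - <<'E'
from h import *
to(L(-.03,.0118,.11),85.95,-20)
to(L(.016,.0118,.05),85.95,-20)
E
python3 m3.py pics/t6.png | head -4
```

```text
now 20.6 [0.6053 0.1025 0.1721] ang [0.069 0.938] xyz [-13.96, -0.11, 11.62] dr [0.005, -0.032, -0.022]
now 20.6 [0.6053 0.1025 0.1721] ang [0.069 0.938] xyz [-16.25, -0.11, 18.83] dr [0.005, -0.032, -0.022]
rear x (5) [4.7 5.6 4.9]
front x (125) [124.4 124.1 125. ]
-y rear part (-10) [-13.  -13.1 -12.5]
-y front part [-14.3 -12.3 -14.3]
```

Call:
{"op": "send_rows", "data": {"dr": [[0, 0, 0], [0, 0, 0], [0, 0, 0], [0, 0, 0], [0, 0, 0], [0, 0, 0], [0, 0, 0], [0, 0, 0]], "xyz": [[-5, -0.1, 0], [-10, -0.1, 3], [-14, -0.1, 6], [-16.2, -0.1, 8], [-16.2, -0.1, 11], [-16.2, -0.1, 14], [-16.2, -0.1, 16], [-16.2, -0.1, 17]], "jaw": [90, 90, 90, 90, 90, 90, 90, 90]}}

```text
time_s: 21.6
eef_pos: [0.5883, -0.1081, 0.0653]
eef_rot: [0.117, 0.722, 0.67, -0.126]
wrist_force: [-0.1, 0.1, 0.1]
opening: 0.906
grasp_force: 0.0
```

Run:
```python
from h import *
to(L(.016,.0118,.05),85.95,-20)
```

```text
now 21.6 [ 0.5883 -0.1081  0.0653] ang [0.07  0.938] xyz [0.0, 0.08, 1.63] dr [-0.018, -0.033, -0.036]
```

Call:
{"op": "send_rows", "data": {"dr": [[0, 0, 0], [0, 0, 0], [0, 0, 0], [0, 0, 0], [0, 0, 0], [0, 0, 0], [0, 0, 0], [0, 0, 0]], "xyz": [[0, 0, 0.6], [0, 0, 1.2], [0, 0, 1.6], [0, 0, 1.6], [0, 0, 1.6], [0, 0, 1.6], [0, 0, 1.6], [0, 0, 1.6]], "jaw": [90, 85, 80, 70, 60, 50, 50, 50]}}

```text
time_s: 22.6
eef_pos: [0.5887, -0.1124, 0.0513]
eef_rot: [0.117, 0.722, 0.67, -0.126]
wrist_force: [-1.1, 3.5, 6.0]
opening: 0.566
grasp_force: 63.7
```

Call:
{"op": "send_rows", "data": {"dr": [[0, 0, 0], [0, 0, 0], [0, 0, 0], [0, 0, 0], [0, 0, 0], [0, 0, 0], [0, 0, 0], [0, 0, 0]], "xyz": [[0, 0, 0], [0, 0.05, 0], [0, 0.1, 0], [0, 0.15, 0], [0, 0.2, 0], [0, 0.25, 0], [0, 0.3, 0], [0, 0.3, 0]], "jaw": [50, 50, 50, 50, 50, 50, 50, 50]}}

```text
time_s: 23.6
eef_pos: [0.5906, -0.1126, 0.0513]
eef_rot: [0.117, 0.722, 0.67, -0.127]
wrist_force: [-4.3, 4.3, 9.8]
opening: 0.572
grasp_force: 64.2
```

```bash
python3 st.py
```

```text
tcp loader 14.9 13.7 z 0.0513 F -4.0 -4.6 9.8 [ 0.19  0.64 -0.59] 0.5717762713495362
now 23.6 [ 0.5906 -0.1126  0.0513] ang [0.07  0.938] xyz [-0.43, 0.13, 0.29] dr [-0.026, -0.032, -0.035]
```

Call:
{"op": "send_rows", "data": {"dr": [[0, 0, 0], [0, 0, 0], [0, 0, 0], [0, 0, 0], [0, 0, 0], [0, 0, 0], [0, 0, 0], [0, 0, 0]], "xyz": [[0, 0.05, 0], [0, 0.1, 0], [0, 0.15, 0], [0, 0.2, 0], [0, 0.2, 0], [0, 0.2, 0], [0, 0.2, 0], [0, 0.2, 0]], "jaw": [50, 50, 50, 50, 50, 50, 50, 50]}}

```text
time_s: 24.6
eef_pos: [0.5915, -0.1127, 0.0514]
eef_rot: [0.116, 0.722, 0.67, -0.127]
wrist_force: [-9.1, 4.9, 13.4]
opening: 0.569
grasp_force: 64.8
```

```bash
python3 st.py; python3 -c "
from h import *
snap('top','t7.png')"; python3 m3.py pics/t7.png | head -4
```

```text
tcp loader 14.9 14.6 z 0.0514 F -4.3 -9.4 13.4 [ 0.19  1.46 -0.83] 0.5689628500517875
now 24.6 [ 0.5915 -0.1127  0.0514] ang [0.07  0.938] xyz [-0.43, 0.04, 0.3] dr [-0.05, -0.03, -0.033]
rear x (5) [12.  12.2 12. ]
front x (125) [124.5 124.3 125. ]
-y rear part (-10) [-10.2 -13.2 -13. ]
-y front part [-11.4 -11.4 -11.7]
```

Call:
{"op": "send_rows", "data": {"dr": [[0, 0, 0], [0, 0, 0], [0, 0, 0], [0, 0, 0], [0, 0, 0], [0, 0, 0], [0, 0, 0], [0, 0, 0]], "xyz": [[0, 0.05, -0.05], [0, 0.1, -0.05], [0, 0.15, -0.1], [0, 0.2, -0.1], [0, 0.2, -0.1], [0, 0.2, -0.1], [0, 0.2, -0.1], [0, 0.2, -0.1]], "jaw": [50, 50, 50, 50, 50, 50, 50, 50]}}

```text
time_s: 25.65
eef_pos: [0.5917, -0.1127, 0.0514]
eef_rot: [0.114, 0.722, 0.67, -0.129]
wrist_force: [-13.5, 4.3, 13.6]
opening: 0.569
grasp_force: 64.7
```

```bash
python3 st.py; python3 -c "
from h import *
snap('top','t8.png')"; python3 m3.py pics/t8.png | head -4
```

```text
tcp loader 14.9 14.8 z 0.0514 F -3.4 -13.8 13.6 [-0.    2.02 -0.99] 0.5694271377716131
now 25.65 [ 0.5917 -0.1127  0.0514] ang [0.069 0.938] xyz [-0.43, 0.02, 0.31] dr [-0.089, -0.027, -0.027]
rear x (5) [12.1 12.3 12.1]
front x (125) [124.5 124.3 125. ]
-y rear part (-10) [-12.3 -13.1  -9.4]
-y front part [-11.2 -10.1 -11.2]
```

Call:
{"op": "send_rows", "data": {"dr": [[0, 0, 0], [0, 0, 0], [0, 0, 0], [0, 0, 0], [0, 0, 0], [0, 0, 0], [0, 0, 0], [0, 0, 0]], "xyz": [[-0.1, 0, 0.04], [-0.2, 0, 0.07], [-0.3, 0, 0.1], [-0.3, 0, 0.1], [-0.3, -0.1, 0.1], [-0.25, -0.15, 0.08], [-0.2, -0.2, 0.07], [-0.2, -0.2, 0.07]], "jaw": [50, 50, 50, 50, 50, 50, 50, 50]}}

```text
time_s: 26.7
eef_pos: [0.5914, -0.1128, 0.0514]
eef_rot: [0.115, 0.722, 0.67, -0.126]
wrist_force: [-5.9, 12.0, 9.9]
opening: 0.572
grasp_force: 64.5
```

```bash
python3 st.py
```

```text
tcp loader 15.0 14.5 z 0.0514 F -11.6 -6.8 9.9 [ 1.18  1.01 -0.83] 0.5720899580334783
now 26.7 [ 0.5914 -0.1128  0.0514] ang [0.07  0.939] xyz [-0.42, 0.05, 0.3] dr [-0.045, -0.055, -0.032]
```

Call:
{"op": "send_rows", "data": {"dr": [[0, 0, 0], [0, 0, 0], [0, 0, 0], [0, 0, 0], [0, 0, 0], [0, 0, 0], [0, 0, 0], [0, 0, 0]], "xyz": [[0, 0, 0], [0, 0, 0], [0, 0, 0], [0, 0, 0], [0, 0, 0], [0, 0, -1], [0, 0, -3], [0, 0, -5]], "jaw": [60, 70, 80, 90, 90, 90, 90, 90]}}

```text
time_s: 27.7
eef_pos: [0.5948, -0.0973, 0.1007]
eef_rot: [0.118, 0.722, 0.67, -0.126]
wrist_force: [0.3, -0.5, -0.6]
opening: 0.903
grasp_force: 0.0
```

Call:
{"op": "send_rows", "data": {"dr": [[0, 0, 0], [0, 0, 0], [0, 0, 0], [0, 0, 0], [0, 0, 0], [0, 0, 0], [0, 0, 0], [0, 0, 0]], "xyz": [[0, 0, -4], [0, 0, -8], [2, 0, -12], [6, 0, -14], [10, 0, -14], [14, 0, -14], [17, 0, -14], [17, 0, -14]], "jaw": [90, 90, 90, 90, 90, 90, 90, 90]}}

```text
time_s: 28.7
eef_pos: [0.6092, 0.1115, 0.1733]
eef_rot: [0.117, 0.721, 0.672, -0.126]
wrist_force: [0.1, -0.5, -0.5]
opening: 0.899
grasp_force: 0.0
```

```bash
python3 - <<'E'
from h import *
b=snap('side','s9.png');a=snap('top','t9.png')
o=np.zeros((560,800,3),np.uint8)
o[:560,:400]=cv2.resize(b[200:312,220:300,::-1],(400,560),interpolation=cv2.INTER_CUBIC)
o[:420,400:]=cv2.resize(a[150:234,310:390,::-1],(400,420),interpolation=cv2.INTER_CUBIC)
cv2.imwrite('pics/c9.png',o)
E
python3 m3.py pics/t9.png
```

```text
rear x (5) [5.1 5.7 4.8]
front x (125) [124.5 124.2 125. ]
-y rear part (-10) [-10.3 -10.5  -9.9]
-y front part [-11.6 -11.5 -11.7]
housing top edge x (125) [124.5 124.8 124.7] [125.6 124.3 125.3]
housing base x(125) [125.7 126.7 126.1]
plate -y (-65) [-65.4 -65.1 -65.7] rear (-145) [-145.  -145.7 -144.5]
fence top inner(40) [40.3 41.5 39.6] outer(52) [52.4 53.2 51.8]
```

View pics/c9.png

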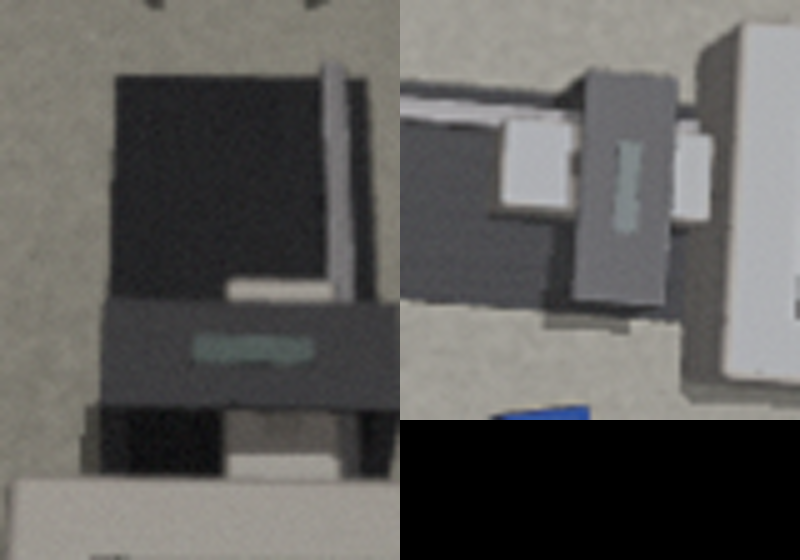

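In the last crop and edge measurements the pack is in the corner. Its front is at 124.5 and the housing at about 125, its side lies on the fence line within about 0.5 mm, and it is parallel to the lane. I felt contact on both faces before releasing, and the arm is clear.

```bash
python3 -c "
from bench import ctrl
print(ctrl.hand_in())"
```

```text
the job is handed in; nothing more can be done
None
```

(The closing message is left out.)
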